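Take the vee support out from behind the two stops in the T-slot

ROBOT

A 6-joint arm with a two-finger parallel gripper is mounted at the origin on a cart in front of the work surface, level with it; the furniture and walls round the work are solid. World frame = base frame: x ahead of the robot, y to its left, z up, the work surface at z = 0. Lengths are in m, angles in rad, forces in N, time in s.
With the tool pointing down it reaches from about 0.3 to 0.75 m from the base axis. Payload 8.5 kg.
Tool frame: the origin (TCP) lies midway between the tips of the shut fingers; the grasp point (between the pads) lies 19 mm behind it; z points along the fingers, y is the line along which they close (so a half turn about z gives the same grasp; the last joint's range is limited). The gripper opens to 88 mm and grips with 3 to 60 N. Pads are 18 mm wide; open, the fingers measure 123 mm over their backs; the gripper's body (75 mm by 187 mm) begins 45 mm behind the grasp point.
Start: joints at [-1.354, 0.381, 1.297, -0, 1.464, -0.215], TCP at [0.23, -0.5, 0.199] pointing down, gripper open.
Joint ranges: [-3.11, 3.11], [-0.89, 2.33], [0.22, 2.48], [-1.42, 4.56], [0.17, 2.85], [-2.88, 2.88]. Speed limits (rad/s): [2.39, 2.39, 3.14, 3.14, 3.14, 3.14].

INTERFACE

Orientations are given as a unit quaternion [x, y, z, w].
In Python, from bench import r gives the robot as it stands.
- The arm moves only by the tool arm_command, never from a script. Its argument "rows" is a list of rows, each a list of 7 numbers: the shift along the world's x, y, z in units of 250 mm (1.0 is 250 mm), then the turn, a rotation vector about the world's x, y, z in units of 60 degrees (1.0 is 60 degrees), then the opening, from 0 (shut) to 1 (fully open). A call has 1 to 20 rows; each row is the pose to reach, as a shift and turn from the pose commanded when the call began; what a row does not reach only later rows make up. A row lasts 1/10 s, in which the tool goes at most 50 mm and 8.59 degrees, less where a joint would pass 70% of its speed; a pose out of reach is approached as far as the arm can. A call with a number of a shift or a turn outside -1 to 1 is refused whole. A call with a gripper value outside its range is refused whole. The fingers move at their own pace and stop on an object; "newtons" is the grip in N (left out, the last holds). Time passes only in rows, so rows that repeat a pose let the fingers close. It gives the time, the measured TCP pose, the force, the opening and the grip force at its end, in the units of the state.
- r.sense(): the state, without advancing time (a new reading comes with each control period).
- r.camera(name): name is "scene" or "side" or "wrist"; returns a dict with "frame" (420x560x3 uint8, red, green, blue), "fx", "fy", "cx", "cy" (pixels), "k1" (the pictures are not rectified: a ray, as slopes to the right and down, at radius r is drawn at 1 + k1 r^2 times it, then the intrinsics apply), "R" (3x3) and "t" (3): a world point X has camera coordinates R X + t; the wrist camera has in their place "T_tool_cam" (4x4, takes a point from camera to tool coordinates, whose origin is the TCP and whose axes are the flange's). Camera axes: x right, y down, z forward; pixel columns grow to the right and rows downward; lengths in m; the calibration is good to about 2 mm. A picture is of the moment at which its call begins: read the wrist's pose just before it. There is no depth.
- r.finish_job(): hands the job in; it is judged then, once.
Trained networks look in a picture, given as the dict that the camera call returned (one of the last four; its "shot" number tells which), for a name from the list of things; names that differ only in an ending like _2 or _b are one class to them, and where a whole thing is asked for, a point or a joint stands for the part that bears it (a point fixed in the world has none). Each returns a list of dicts, best first, with "conf" (0 to 1); they miss things now and then, are a little off and sometimes report something else, mostly with a low value. They report only what shows in the picture. A call takes as long as a camera call. They do not tell look-alikes from the thing itself.
- r.trace(picture, label): "mask" (420x560 bool, what is visible of it) and "extent" ([left, top, right, bottom] in pixels, round what is visible of it).
The state is a dict: "time": time; "q": joint angles; "qd": joint speeds; "tau": joint torques, N m; "eef_pos": TCP position; "tool_rot": TCP orientation; "wrist_force": force on the tool from outside, world axes, zero at the start; "moment": the same for the moment, N m; "grip_width": finger opening in m; "gripper_force": force on a finger pad.
Only numpy, scipy, OpenCV 4.12 (cv2) and the standard library are available. Lean on these libraries where they do the work, as an engineer would, in place of code of your own. Each camera call takes 0.05 s, during which the arm holds its last target. There are 200 camera calls.

TASK

The vee support at the back of the slotted steel table is wanted for checking: slide the two stops in front of it out through the entry pocket and stand them both in the aluminium parts tray, then bring the vee support out the same way and stand it upright in the middle of the small surface plate. Afterwards slide both stops back into the slot, each to the place where it stood before, and do not disturb the bar end standing on the bench.

Things in the scene. Friction and masses are not known exactly. Their poses are not given: they have to be found in the camera images.
- slot_table: Fixed steel testing table, 220 mm (x) by 100 mm (y), top 32 mm above the bench. One T-slot runs along its x axis at y = 0: 26 mm wide at the top, 46 mm wide below its 10 mm thick lips, floor 8 mm above the bench, blind at x = +100 mm; feet in it cannot be lifted. At the -x end (to the robot's left) it opens into an entry pocket. Origin: middle of its underside, z up.
- entry_pocket (a point): Centre of the floor of the entry pocket at the slot's -x end, 79 mm from the table's middle, 8 mm above the bench; axes as the table's. The pocket is 54 mm wide (y) and 50 mm long (x = -104 to -54 mm of the table), has no lips, and its corners into the slot are chamfered: only here can a foot be lifted out or set in from above.
- vee_centre (a point): Vee support, loose, rearmost in the slot: grey 40 x 40 mm block with a vee groove on top, on a dark tee foot; 58 mm high, 0.4 kg. Tee foot 34 (x) x 38 (y) x 9 mm high, neck 16 mm wide. Block from 28 to 58 mm above the underside; grip its flat sides, 40 mm apart across y. Point: on the axis half-way up, 29 mm above the underside; x along the slot, z up.
- post_centre (a point): Post stop, loose, in the slot before the vee support: round steel post, 26 mm in diameter, 62 mm high, 0.25 kg. Tee foot 34 (x) x 38 (y) x 9 mm high, neck 16 mm wide. 32 mm collar from 27 to 31 mm, plain post to grip from 32 to 58 mm above the underside. Point: on the axis half-way up, 31 mm above the underside; x along the slot, z up. Stops: either order, 50 mm apart.
- screw_centre (a point): Screw stop, loose, in the slot before the vee support: steel block 26 (x) x 34 mm (y), dark thumb screw at -x; 62 mm high, 0.3 kg. Tee foot 34 (x) x 38 (y) x 9 mm high, neck 16 mm wide. Block from 27 to 62 mm above the underside; grip it across y. Point: on the axis half-way up, 31 mm above the underside; x along the slot, z up. Oiled slot, play 4 mm each side, 5 mm up.
- parts_tray: Fixed shallow aluminium tray, 140 mm (x) by 94 mm (y), rim 14 mm high, black rubber floor 6.5 mm above the bench, inside 134 x 88 mm. Origin: middle of its underside. To the right of tray, plate and table a tall tester stands on the bench (x over 0.43 m, y under 0.03 m); coming from the right, pass in front of it.
- surface_plate: Fixed small square steel surface plate, 112 x 112 mm, top 21 mm above the bench, on rubber feet. Origin: middle of its underside, on the bench.
- bar_end: Bystander: sawn brown round bar end standing on the bench, 32 mm in diameter, 48 mm high. Origin: centre of its underside.
Things that resemble listed ones, but are neither listed nor needed, are in the scene too. What is shaped like the part that bears post_centre but purple is not meant.

How it is judged:
By the outcome, as a careful person would: the job done as asked, in the order asked, and still so for the second after the job is handed in, with the robot touching nothing.
It also fails if it takes over 128 s, if anything falls off the work surface, if the arm or the gripper's body presses on something with over 40 N, if the wrist force passes 120 N, or if a joint passes its speed limit or range.

## Working session

There is one attempt and no reset: what is moved stays moved. The work goes in short steps, Python scripts to look and compute and a tool call to move; the robot and the scene stay as the last step left them, time stands still between calls to the robot, and variables do not carry over. Pictures are saved under pics/ and viewed, at most 14 in all, crops included, and the job is handed in when it is done.

Besides the shell and the picture viewer there is one more tool, called after "Request:" as name(argument=value, ...), one argument or row to a line, values as JSON. arm_command: Moves the arm, as the interface text tells. Shifts and turns lie within -1 to 1; 1 stands for 250 mm of shift or 60 degrees of turn. Its arguments: {"type":"object","properties":{"rows":{"type":"array","items":{"type":"array","items":{"type":"number"}}},"newtons":{"type":"number"}},"required":["rows"]}

```bash
ls; mkdir -p pics
cat > h.py <<'E'
import numpy as np, cv2
from bench import r
def cam(n): return r.camera(n)
def ray(c,u,v):
    xd=np.array([(u-c['cx'])/c['fx'],(v-c['cy'])/c['fy']]); x=xd.copy()
    for _ in range(20): x=xd/(1+c['k1']*(x@x))
    d=np.array([x[0],x[1],1.]); R=np.array(c['R']);t=np.array(c['t'])
    return -R.T@t, R.T@d
def onz(c,u,v,z):
    o,d=ray(c,u,v); return o+d*(z-o[2])/d[2]
def proj(c,X):
    p=np.array(c['R'])@np.array(X)+np.array(c['t']); x=p[:2]/p[2]; x=x*(1+c['k1']*(x@x))
    return np.array([c['fx']*x[0]+c['cx'],c['fy']*x[1]+c['cy']])
def save(c,n,crop=None,s=1):
    f=c['frame'][:,:,::-1]
    if crop: f=f[crop[1]:crop[3],crop[0]:crop[2]]
    cv2.imwrite('pics/'+n,cv2.resize(f,None,fx=s,fy=s,interpolation=cv2.INTER_CUBIC))
from scipy.spatial.transform import Rotation as Ro
def wrist():
    s=r.sense(); c=r.camera('wrist'); M=np.array(c['T_tool_cam'])
    T=np.eye(4);T[:3,:3]=Ro.from_quat(s['tool_rot']).as_matrix();T[:3,3]=s['eef_pos']
    W=np.linalg.inv(T@M); c['R']=W[:3,:3];c['t']=W[:3,3]; return c
E
python3 - <<'E'
from h import *
print(r.sense())
for n in ('scene','side'):
    c=cam(n); save(c,n+'0.png',s=1.4)
    print(n,-np.array(c['R']).T@c['t'],c['fx'])
    for l in ['slot_table','vee_centre','post_centre','screw_centre','parts_tray','surface_plate','bar_end']:
        for d in r.trace(c,l)[:3]:
            m=d['mask'];e=d['extent'];ys,xs=np.nonzero(m)
            print(l,round(d['conf'],2),[round(float(a)) for a in e],xs.mean().round(1),ys.mean().round(1))
E
```

```text
pics
{'time': 0.0, 'q': array([-1.35430490e+00,  3.81199137e-01,  1.29822860e+00, -1.67428116e-05,
        1.46362758e+00, -2.15293431e-01]), 'qd': array([ 8.22486640e-04,  4.31912666e-04, -1.51711343e-05, -1.15764111e-03,
        1.00356346e-04, -1.19045775e-03]), 'tau': array([ 1.43734622e-03, -4.37926233e+01, -2.24556220e+01,  7.14344694e-02,
        3.51956952e-02, -1.12154701e-04]), 'eef_pos': array([ 0.23009388, -0.49918769,  0.19824698]), 'tool_rot': array([ 9.76785154e-01,  2.14220047e-01, -8.76078565e-06, -7.31327320e-04]), 'wrist_force': array([ 0.18409785, -0.04092849,  0.38946368]), 'moment': array([-0.00663958,  0.0488336 , -0.04572519]), 'gripper_force': 0.0, 'grip_width': 0.08827092738972174}
scene [0.14536678 0.03223596 0.82479432] 442.2799509649574
slot_table 0.88 [231, 120, 347, 184] 284.6 156.3
vee_centre 0.79 [312, 139, 334, 162] 323.7 150.5
post_centre 0.68 [296, 138, 312, 158] 301.1 148.6
screw_centre 0.74 [262, 130, 285, 154] 276.1 143.1
parts_tray 0.76 [251, 204, 343, 278] 296.4 239.1
surface_plate 0.86 [177, 166, 253, 235] 217.1 201.8
bar_end 0.78 [195, 134, 212, 162] 203.4 150.5
bar_end 0.37 [253, 204, 339, 275] 296.1 239.0
side [-0.23217403  0.10364667  0.51157184] 398.3437331713967
slot_table 0.89 [208, 188, 298, 224] 250.2 206.1
vee_centre 0.72 [275, 185, 291, 204] 282.9 190.8
vee_centre 0.45 [174, 196, 187, 222] 177.8 208.5
post_centre 0.83 [380, 258, 397, 292] 389.2 270.8
post_centre 0.49 [260, 180, 270, 200] 263.6 191.8
screw_centre 0.68 [233, 183, 252, 202] 241.8 190.9
parts_tray 0.69 [243, 231, 287, 268] 262.9 248.4
surface_plate 0.92 [166, 220, 229, 261] 199.0 238.4
bar_end 0.66 [170, 197, 187, 220] 177.9 208.3
```

View pics/scene0.png

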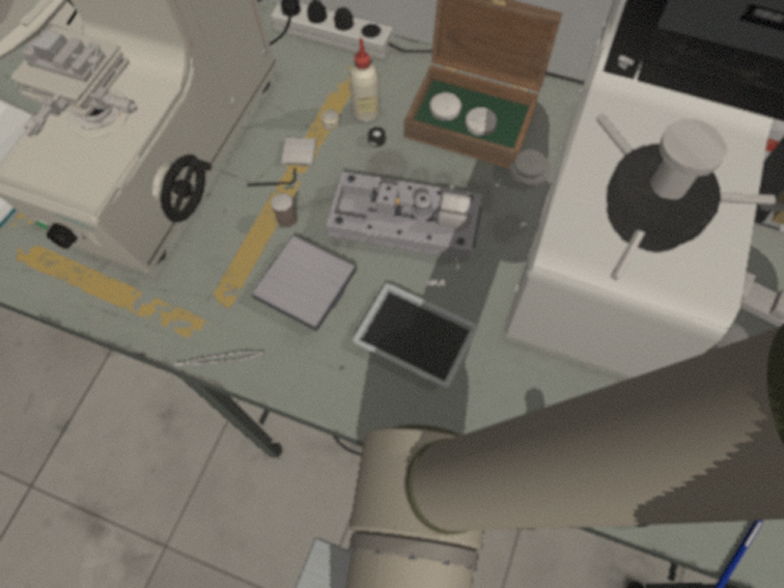

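View pics/side0.png

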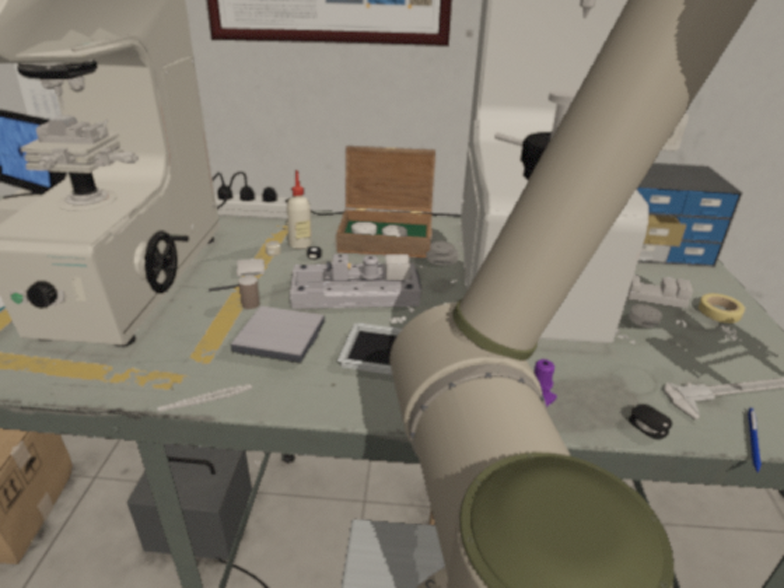

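Run:
```python
from h import *
c=cam('scene'); save(c,'s1.png',(160,90,380,290),3.6)
def fit(label,z):
    d=r.trace(c,label)[0]; m=d['mask'].astype(np.uint8)
    cn=max(cv2.findContours(m,0,2)[0],key=cv2.contourArea)
    P=np.array([onz(c,u,v,z)[:2] for u,v in cn[:,0,:]],np.float32)
    print(label,cv2.minAreaRect(P))
fit('slot_table',.032);fit('parts_tray',.014);fit('surface_plate',.021)
```

```text
slot_table ((0.6094998717308044, 0.21252354979515076), (0.11870765686035156, 0.22349508106708527), 8.95694637298584)
parts_tray ((0.44273272156715393, 0.13576574623584747), (0.1501910537481308, 0.10445105284452438), 83.01776885986328)
surface_plate ((0.46010908484458923, 0.3124513626098633), (0.11910522729158401, 0.11702762544155121), 82.52445983886719)
```

Scene: table at (284,156), screw stop (274,143), post (301,149), vee (323,150), plate (217,202), tray (296,239), bar end (203,150). The purple post lookalike shows in side at (389,271), to the right, and is not meant.

View pics/s1.png

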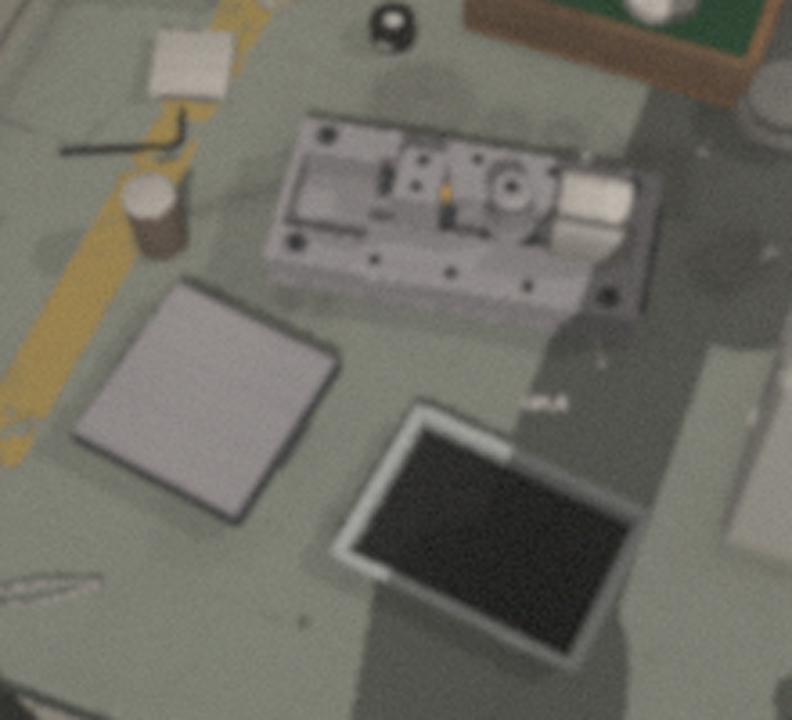

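Run:
```python
from h import *
c=r.camera('wrist');print(c['T_tool_cam'],c['fx'],c['k1'],c['cx'],c['cy'])
s=r.sense(); print(Ro.from_quat(s['tool_rot']).as_matrix().round(3))
```

```text
[[ 4.93855690e-04 -9.64127122e-01 -2.65440480e-01  6.84847720e-02]
 [ 9.99999875e-01  4.56807255e-04  2.01308269e-04 -9.82314912e-05]
 [-7.28316250e-05 -2.65440547e-01  9.64127227e-01 -1.84571079e-01]
 [ 0.00000000e+00  0.00000000e+00  0.00000000e+00  1.00000000e+00]] 291.7433704563085 0.015302887865324051 281.2695429528875 208.39845332389197
[[ 0.908  0.418  0.   ]
 [ 0.418 -0.908  0.   ]
 [ 0.    -0.    -1.   ]]
```

The crop shows, from left to right on the table: the empty pocket, the screw stop (block at about (420,175), orange-dotted with a dark screw), the round steel post (512,188) and the pale vee block (592,210). All three fit the description: grey, in the slot. I'm moving in now to look from above.

Request:
arm_command(
  rows=[
    [0.28, 0.3, 0.2, 0, 0, 0.1, 1],
    [0.28, 0.6, 0.2, 0, 0, 0.2, 1],
    [0.28, 1, 0.2, 0, 0, 0.3, 1],
    [0.28, 1, 0.2, 0, 0, 0.42, 1],
    [0.28, 1, 0.2, 0, 0, 0.42, 1],
    [0.28, 1, 0.2, 0, 0, 0.42, 1],
    [0.28, 1, 0.2, 0, 0, 0.42, 1],
  ],
)

```text
time: 1.75
eef_pos: [0.3004, -0.2473, 0.2497]
tool_rot: [0.906, 0.424, 0.0, 0.001]
wrist_force: [0.4, -0.2, -0.5]
grip_width: 0.0881
gripper_force: 0.0
```

Request:
arm_command(
  rows=[
    [0, 0.3, 0, 0, 0, 0.1, 1],
    [0, 0.6, 0, 0, 0, 0.2, 1],
    [0, 1, 0, 0, 0, 0.3, 1],
    [0, 1, 0, 0, 0, 0.42, 1],
    [0, 1, 0, 0, 0, 0.42, 1],
    [0, 1, 0, 0, 0, 0.42, 1],
    [0, 1, 0, 0, 0, 0.42, 1],
  ],
)

```text
time: 2.45
eef_pos: [0.3007, 0.0006, 0.2489]
tool_rot: [0.792, 0.611, -0.0, 0.0]
wrist_force: [-0.7, -0.0, -0.6]
grip_width: 0.0877
gripper_force: 0.0
```

Request:
arm_command(
  rows=[
    [0, 0.2, 0, 0, 0, 0.1, 1],
    [0, 0.4, 0, 0, 0, 0.2, 1],
    [0, 0.6, 0, 0, 0, 0.3, 1],
    [0.2, 0.88, 0, 0, 0, 0.4, 1],
    [0.5, 0.88, 0, 0, 0, 0.4, 1],
    [0.92, 0.88, 0, 0, 0, 0.4, 1],
    [0.92, 0.88, 0, 0, 0, 0.4, 1],
    [0.92, 0.88, 0, 0, 0, 0.4, 1],
    [0.92, 0.88, 0, 0, 0, 0.4, 1],
    [0.92, 0.88, 0, 0, 0, 0.4, 1],
    [0.92, 0.88, 0, 0, 0, 0.4, 1],
  ],
)

```text
time: 3.55
eef_pos: [0.5304, 0.2187, 0.2487]
tool_rot: [0.649, 0.76, -0.0, -0.0]
wrist_force: [-0.6, -1.0, 0.0]
grip_width: 0.0885
gripper_force: 0.0
```

Run:
```python
from h import *
s=r.sense(); print(s['time'],s['eef_pos'],s['q'].round(2),Ro.from_quat(s['tool_rot']).as_matrix().round(3))
c=wrist(); save(c,'w1.png',s=1.4)
def fit(label,z):
    for d in r.trace(c,label)[:2]:
        m=d['mask'].astype(np.uint8)
        cn=max(cv2.findContours(m,0,2)[0],key=cv2.contourArea)
        P=np.array([onz(c,u,v,z)[:2] for u,v in cn[:,0,:]],np.float32)
        ys,xs=np.nonzero(m)
        print(label,round(d['conf'],2),xs.mean().round(),ys.mean().round(),cv2.minAreaRect(P))
for l,z in [('slot_table',.032),('parts_tray',.014),('surface_plate',.021),('vee_centre',.066),('post_centre',.07),('screw_centre',.07),('bar_end',.048)]: fit(l,z)
```

```text
3.55 [0.53041513 0.21869687 0.24866762] [ 0.18  0.4   1.13 -0.    1.62  0.03] [[-0.156  0.988 -0.001]
 [ 0.988  0.156 -0.   ]
 [-0.    -0.001 -1.   ]]
parts_tray 0.59 219.0 217.0 ((0.4454774558544159, 0.1347728967666626), (0.14787434041500092, 0.10300938785076141), 83.37432098388672)
surface_plate 0.55 243.0 97.0 ((0.4637557864189148, 0.31394243240356445), (0.11616604775190353, 0.1117730587720871), 82.64405059814453)
vee_centre 0.75 343.0 244.0 ((0.626491129398346, 0.1504191905260086), (0.044110558927059174, 0.053561944514513016), 9.049443244934082)
vee_centre 0.56 243.0 97.0 ((0.46964240074157715, 0.3108929991722107), (0.10321051627397537, 0.09971403330564499), 82.00189971923828)
post_centre 0.76 344.0 209.0 ((0.6145987510681152, 0.19886577129364014), (0.028288155794143677, 0.04468431696295738), 32.178619384765625)
post_centre 0.63 156.0 340.0 ((0.3847018778324127, -0.03822761029005051), (0.07046107202768326, 0.020755846053361893), 60.23780822753906)
screw_centre 0.62 347.0 173.0 ((0.6101041436195374, 0.24601419270038605), (0.038628894835710526, 0.03922072425484657), 11.701740264892578)
screw_centre 0.48 342.0 173.0 ((0.6090576648712158, 0.22233900427818298), (0.09315020591020584, 0.1995813399553299), 10.04059886932373)
bar_end 0.67 325.0 46.0 ((0.5560179948806763, 0.38570308685302734), (0.037760987877845764, 0.03101196698844433), 58.33971405029297)
bar_end 0.36 344.0 243.0 ((0.6321989893913269, 0.14399078488349915), (0.04727533087134361, 0.05581588298082352), 7.762909412384033)
```

View pics/w1.png

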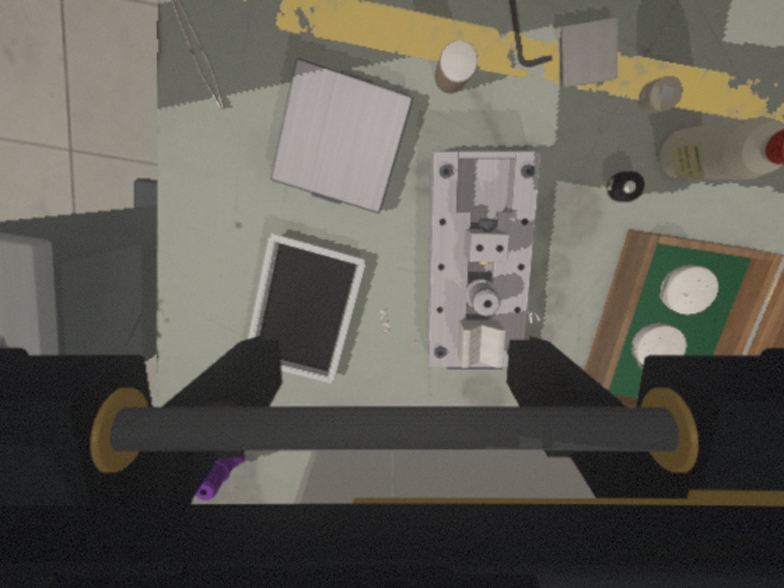

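The view shows the table with left edge at col 431 and right edge at 536 (in the 1.4x picture), the screw stop (489,246), the post (486,298), the vee (483,342), the plate (341,135), the tray (307,308), the bar end (457,62) and the purple lookalike (220,478, ignored).

Run:
```python
from h import *
c=wrist(); save(c,'w2.png',(300,100,400,275),3.4)
k=1/1.4
def q(u,v,z): return onz(c,u*k,v*k,z)[:2].round(4)
for n,z,P in [('table',.032,[(432,153),(538,153),(429,366)]),
 ('plate',.021,[(299,60),(412,97),(380,212),(272,177)]),
 ('tray',.014,[(272,236),(364,261),(331,382),(249,338)]),
 ('screw',.07,[(471,233),(508,233),(471,262),(508,262)]),
 ('post',.07,[(487,303)])]: print(n,[q(u,v,z) for u,v in P])
```

```text
table [array([0.5509, 0.3168]), array([0.6482, 0.3324]), array([0.5877, 0.1032])]
plate [array([0.4187, 0.3762]), array([0.5245, 0.3627]), array([0.511 , 0.2548]), array([0.4026, 0.271 ])]
tray [array([0.4052, 0.2126]), array([0.502 , 0.2019]), array([0.4847, 0.0578]), array([0.3895, 0.0966])]
screw [array([0.5945, 0.2535]), array([0.6269, 0.2587]), array([0.6   , 0.2279]), array([0.633 , 0.2332])]
post [array([0.6228, 0.1923])]
```

View pics/w2.png

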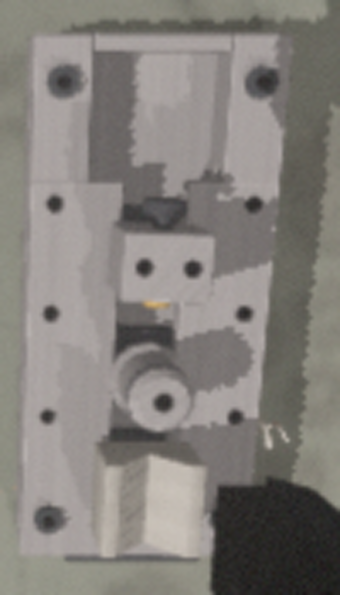

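Run:
```python
from h import *
c=wrist()
def q(u,v,z): return onz(c,300+u/3.4,100+v/3.4,z)[:2]
ang=lambda a,b: np.degrees(np.arctan2(*(b-a)[::-1])).round(2)
print('edge',ang(q(20,553,.032),q(33,35,.032))-90,ang(q(33,35,.032),q(284,38,.032)))
print('holes',ang(q(48,518,.032),q(65,80,.032))-90,ang(q(47,415,.032),q(55,203,.032))-90,ang(q(65,80,.032),q(263,80,.032)),ang(q(235,416,.032),q(254,204,.032))-90,ang(q(55,203,.032),q(254,204,.032)))
th=np.radians(9.3); X=np.array([np.sin(th),-np.cos(th)]);Y=np.array([np.cos(th),np.sin(th)])
mid=(q(55,203,.032)+q(254,204,.032)+q(51,313,.032)+q(245,313,.032)+q(47,415,.032)+q(235,416,.032))/6
print('holes mid',mid)
C=q(33,35,.032)+.11*X+.05*Y; C2=q(284,38,.032)+.11*X-.05*Y; C3=q(20,553,.032)-.11*X+.05*Y; print(C,C2,C3)
C=(C+C2+C3)/3
for n,p in dict(screw=q(168,267,.07),post=q(161,401,.07),vee=q(148,500,.066)).items():
    print(n,p.round(4),((p-C)@X).round(4),((p-C)@Y).round(4))
print('screwyaw',ang(q(122,229,.07),q(215,235,.07)),ang(q(122,302,.07),q(212,303,.07)))
```

```text
edge 9.170000000000002 8.42
holes 8.86 8.840000000000003 9.08 8.920000000000002 8.83
holes mid [0.61958035 0.21640555]
[0.6197294  0.21537476] [0.61625857 0.21330277] [0.61881243 0.21782676]
screw [0.6138 0.2413] -0.0262 -0.0002
post [0.6226 0.1902] 0.0257 0.0002
vee [0.6277 0.1479] 0.0682 -0.0017
screwyaw 5.45 8.5
```

Request:
arm_command(
  rows=[
    [0.334, 0.09, 0, 0, 0, 0, 1],
    [0.334, 0.09, -0.2, 0, 0, 0, 1],
    [0.334, 0.09, -0.4, 0, 0, 0, 1],
    [0.334, 0.09, -0.53, 0, 0, 0, 1],
    [0.334, 0.09, -0.53, 0, 0, 0, 1],
    [0.334, 0.09, -0.53, 0, 0, 0, 1],
  ],
)

```text
time: 4.65
eef_pos: [0.6141, 0.2432, 0.1176]
tool_rot: [0.648, 0.761, 0.0, 0.0]
wrist_force: [-0.1, 0.1, 1.6]
grip_width: 0.0884
gripper_force: 0.0
```

Run:
```python
from h import *
s=r.sense(); print(s['time'],s['eef_pos'])
c=wrist(); save(c,'w3.png',(130,120,430,345),2.6)
print([proj(c,[.6138,.2413,z]).round(1) for z in (.07,.032)], proj(c,s['eef_pos']))
```

```text
4.65 [0.61405054 0.24315403 0.11760388]
[array([280.1, 215.5]), array([280.2, 204. ])] [280.70466049 233.45346345]
```

View pics/w3.png

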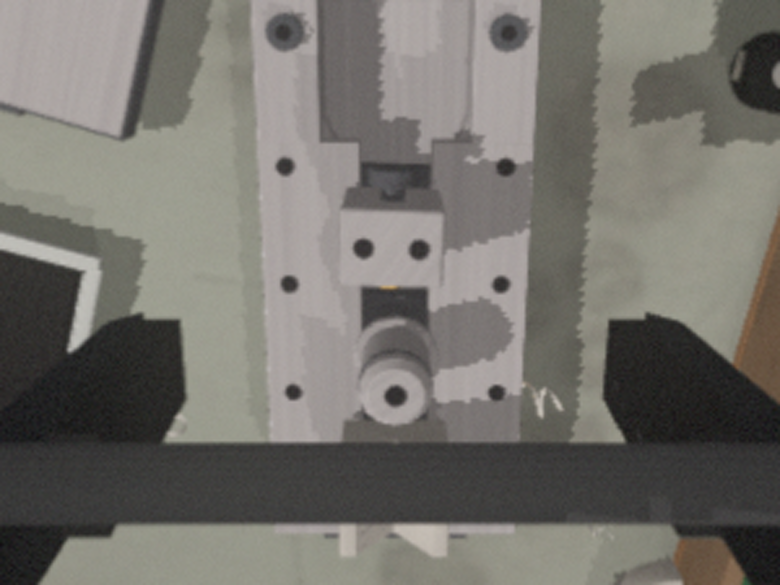

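The screw stop's top is centred at crop (391,248), which is px (280,215), exactly as predicted. The post's top is at (395,392). I'll grip the screw stop.

Request:
arm_command(
  rows=[
    [0, -0.008, -0.15, 0, 0, 0, 1],
    [0, -0.008, -0.304, 0, 0, 0, 0.8],
    [0, -0.008, -0.304, 0, 0, 0, 0.6],
    [0, -0.008, -0.304, 0, 0, 0, 0.45],
    [0, -0.008, -0.304, 0, 0, 0, 0.3],
    [0, -0.008, -0.304, 0, 0, 0, 0.3],
    [0, -0.008, -0.304, 0, 0, 0, 0.3],
    [0, -0.008, -0.304, 0, 0, 0, 0.3],
  ],
  newtons=25,
)

```text
time: 5.5
eef_pos: [0.6139, 0.2411, 0.0412]
tool_rot: [0.649, 0.761, 0.0, 0.0]
wrist_force: [0.8, -0.7, -0.9]
grip_width: 0.0339
gripper_force: 0.0
```

Request:
arm_command(
  rows=[
    [0, 0, 0, 0, 0, 0, 0.3],
    [0, 0, 0, 0, 0, 0, 0.3],
    [0, 0, 0.008, 0, 0, 0, 0.3],
    [0, 0, 0.008, 0, 0, 0, 0.3],
  ],
)

```text
time: 5.9
eef_pos: [0.6138, 0.241, 0.0426]
tool_rot: [0.649, 0.761, 0.0, 0.0]
wrist_force: [-0.2, 1.1, 0.3]
grip_width: 0.0264
gripper_force: 0.0
```

Request:
arm_command(
  rows=[
    [-0.006, 0.04, 0, 0, 0, 0, 0.3],
    [-0.013, 0.08, 0, 0, 0, 0, 0.3],
    [-0.019, 0.12, 0, 0, 0, 0, 0.3],
    [-0.026, 0.165, 0, 0, 0, 0, 0.3],
    [-0.033, 0.209, 0, 0, 0, 0, 0.3],
    [-0.033, 0.209, 0, 0, 0, 0, 0.3],
    [-0.033, 0.209, 0, 0, 0, 0, 0.3],
  ],
)

```text
time: 6.6
eef_pos: [0.6053, 0.2935, 0.0423]
tool_rot: [0.648, 0.761, -0.0, 0.0]
wrist_force: [0.4, 0.6, 0.3]
grip_width: 0.0264
gripper_force: 0.0
```

No grip force: the fingers closed past the block's width. I'll look.

Run:
```python
from h import *
c=wrist(); save(c,'w4.png',(130,120,430,345),2.6)
```

```text
(no output)
```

View pics/w4.png

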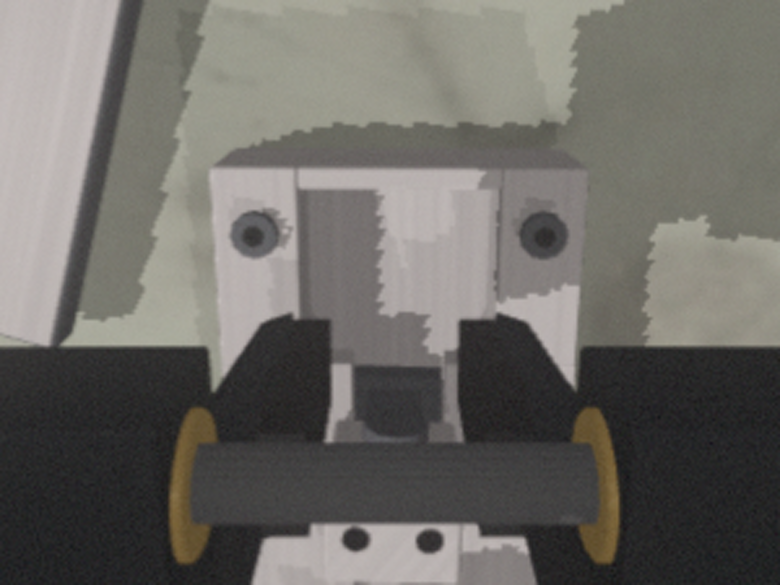

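Run:
```python
from h import *
c=wrist()
for u in (355,392,430): print('hole now',onz(c,130+u/2.6,120+540/2.6,.07).round(4))
s=r.sense();e=s['eef_pos'];print(e, s['time'])
d=cam('scene'); f=d['frame'].copy()
d2=cam('side'); f2=d2['frame'].copy()
for cc,ff in ((d,f),(d2,f2)):
    for z in (0,.03,.06):
        p=proj(cc,e+[0,0,z]); cv2.circle(ff,tuple(int(round(a)) for a in p),1,(255,0,0),-1); print(p)
a=cv2.resize(f[80:220,190:390],None,fx=3,fy=3,interpolation=cv2.INTER_CUBIC)
b=cv2.resize(f2[130:230,170:320],None,fx=4,fy=4,interpolation=cv2.INTER_CUBIC)[:180]
cv2.imwrite('pics/s2.png',np.vstack([a,cv2.resize(f2[165:225,190:390 if 0 else 310],(600,180+120),interpolation=cv2.INTER_CUBIC)])[:,:,::-1][:600])
# pre-move hole positions
M=np.array(c['T_tool_cam'])
T=np.eye(4);T[:3,:3]=Ro.from_quat(s['tool_rot']).as_matrix();T[:3,3]=[.6141,.2432,.1176]
W=np.linalg.inv(T@M);c['R']=W[:3,:3];c['t']=W[:3,3]
for u in (364,391.5,419): print('hole before',onz(c,130+u/2.6,120+248.5/2.6,.07).round(4))
```

```text
hole now [0.6051 0.2399 0.07  ]
hole now [0.6139 0.2413 0.07  ]
hole now [0.6229 0.2428 0.07  ]
[0.60550583 0.2929156  0.04231582] 6.7
[252.7366085  141.32670641]
[251.54603781 133.1112129 ]
[250.28346169 124.39325287]
[221.0369954  194.15921758]
[220.42085591 183.15116294]
[219.78729299 171.77477721]
hole before [0.6055 0.2399 0.07  ]
hole before [0.6142 0.2413 0.07  ]
hole before [0.6229 0.2427 0.07  ]
```

View pics/s2.png

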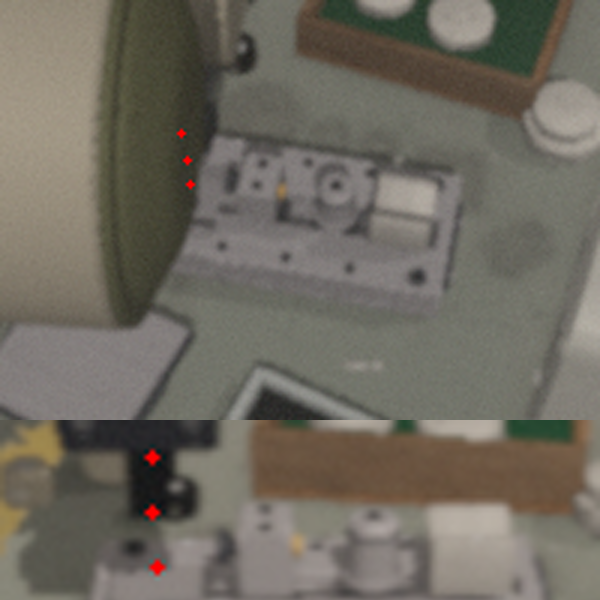

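The block never moved. The side view shows the finger tips (row ~515) ending well above the projected TCP dot (567), about 30 mm short, and the wrist view agrees. So the tips closed above the block. I'll go back over it, open, and lower carefully while watching the force.

Request:
arm_command(
  rows=[
    [0, 0, 0.04, 0, 0, 0, 0.6],
    [0.016, -0.104, 0.04, 0, 0, 0, 0.6],
    [0.033, -0.209, 0.04, 0, 0, 0, 0.6],
    [0.033, -0.209, 0.02, 0, 0, 0, 0.6],
    [0.033, -0.209, 0, 0, 0, 0, 0.6],
    [0.033, -0.209, -0.02, 0, 0, 0, 0.6],
    [0.033, -0.209, -0.03, 0, 0, 0, 0.6],
    [0.033, -0.209, -0.03, 0, 0, 0, 0.6],
  ],
)

```text
time: 7.6
eef_pos: [0.6133, 0.2416, 0.0343]
tool_rot: [0.648, 0.761, -0.0, -0.0]
wrist_force: [-0.6, 0.2, -0.2]
grip_width: 0.053
gripper_force: 0.0
```

Request:
arm_command(
  rows=[
    [0, 0, -0.01, 0, 0, 0, 0.6],
    [0, 0, -0.02, 0, 0, 0, 0.6],
    [0, 0, -0.03, 0, 0, 0, 0.6],
    [0, 0, -0.03, 0, 0, 0, 0.6],
  ],
)

```text
time: 8.0
eef_pos: [0.6135, 0.241, 0.0269]
tool_rot: [0.649, 0.761, -0.0, -0.0]
wrist_force: [-0.1, 0.6, 0.7]
grip_width: 0.0531
gripper_force: 0.0
```

The TCP reads 27 mm, below the table top, with no contact, so the tips really are higher than reported. One closer look.

Run:
```python
from h import *
e=r.sense()['eef_pos']
d2=cam('side'); f2=d2['frame'].copy()
for z in (0,.03,.06):
    p=proj(d2,e+[0,0,z]); print(p)
b=cv2.resize(f2[150:210,195:305],(700,380),interpolation=cv2.INTER_CUBIC)
w=cam('wrist')['frame'][200:290,200:360]
cv2.imwrite('pics/s3.png',np.vstack([b,cv2.resize(w,(700,220*1),interpolation=cv2.INTER_CUBIC)])[:,:,::-1])
```

```text
[242.8276944  199.32643966]
[242.57473622 188.53444373]
[242.3152531  177.38469184]
```

View pics/s3.png

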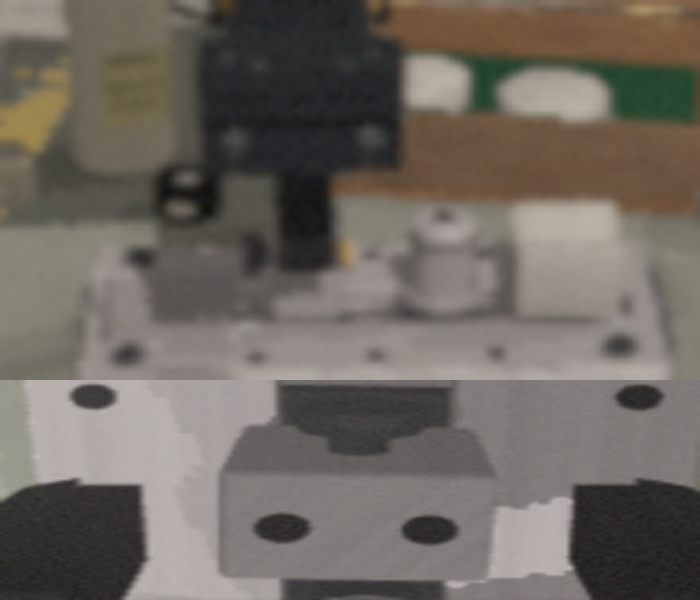

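Run:
```python
from h import *
e=r.sense()['eef_pos']; d=cam('side'); Y=np.array([.9877,.1564,0]);X=np.array([.1564,-.9877,0])
# dark finger column: tip row
f=cv2.cvtColor(d['frame'],cv2.COLOR_RGB2GRAY); print(f[170:206,243])
for off in (.0265,.035,.044):
    print(off,[proj(d,e-off*Y+[0,0,z]).round(1) for z in (0,.02,.025,.03,.035)])
w=wrist(); g=cv2.cvtColor(w['frame'],cv2.COLOR_RGB2GRAY)
print(g[215:260,225], g[215:260,340])
for z in (0,.02,.03,.035): print(z,[proj(w,e+s*Y*.0265-.009*X+[0,0,z]).round(1) for s in(-1,1)])
```

```text
[ 33  41  38  39  37  41  35  31  25  29  22  27  24  22  19  24  27  34
  36  38  39  41  56  82  87  95 116 131 133 127 117 126 135 141 146 145]
0.0265 [array([242.9, 204.6]), array([242.7, 197.3]), array([242.7, 195.5]), array([242.7, 193.6]), array([242.6, 191.7])]
0.035 [array([242.9, 206.4]), array([242.8, 199.1]), array([242.7, 197.2]), array([242.7, 195.3]), array([242.6, 193.5])]
0.044 [array([243. , 208.3]), array([242.8, 201. ]), array([242.8, 199.1]), array([242.7, 197.2]), array([242.7, 195.3])]
[175 175 176 175 175 176 174 176 174 175 175 176 173 174 175 174 174 174
 174 174 173 174 173 173 173 173 171 142  70  50  54  54  52  54  51  48
  51  48  50  50  48  46  47  49  49] [125 124 123 124 124 123 123 124 125 124 124 125 127 123 123 125 123 126
 122 124 121 125 122 124 125 124 122  97  47  44  42  40  41  46  39  41
  42  37  38  43  38  40  35  42  42]
0 [array([240.7, 220.5]), array([320.5, 220.8])]
0.02 [array([236.3, 230.8]), array([324.9, 231. ])]
0.03 [array([233.6, 236.8]), array([327.5, 237. ])]
0.035 [array([232.2, 240.1]), array([328.9, 240.3])]
```

Both cameras agree that the tips sit about 35 mm above the reported TCP, and the gripper body is shifted by the same amount. I'll work with an effective tip at TCP + 35 mm: lower 22 mm more and grip.

Request:
arm_command(
  rows=[
    [0, 0, -0.02, 0, 0, 0, 0.6],
    [0, 0, -0.04, 0, 0, 0, 0.6],
    [0, 0, -0.06, 0, 0, 0, 0.6],
    [0, 0, -0.075, 0, 0, 0, 0.6],
    [0, 0, -0.088, 0, 0, 0, 0.6],
    [0, 0, -0.088, 0, 0, 0, 0.6],
  ],
)

```text
time: 8.8
eef_pos: [0.6134, 0.2409, 0.0047]
tool_rot: [0.649, 0.761, -0.0, -0.0]
wrist_force: [0.4, -0.2, 1.4]
grip_width: 0.0531
gripper_force: 0.0
```

Request:
arm_command(
  rows=[
    [0, 0, 0, 0, 0, 0, 0.45],
    [0, 0, 0, 0, 0, 0, 0.3],
    [0, 0, 0, 0, 0, 0, 0.3],
    [0, 0, 0, 0, 0, 0, 0.3],
    [0, 0, 0, 0, 0, 0, 0.3],
  ],
  newtons=25,
)

```text
time: 9.3
eef_pos: [0.6138, 0.241, 0.0056]
tool_rot: [0.649, 0.761, 0.0, 0.0]
wrist_force: [-0.3, -0.2, 1.8]
grip_width: 0.034
gripper_force: 24.9
```

Gripped: 34 mm wide at 25 N. I'll slide it to the pocket with a slight lift.

Request:
arm_command(
  rows=[
    [0, 0, 0.008, 0, 0, 0, 0.3],
    [-0.004, 0.025, 0.008, 0, 0, 0, 0.3],
    [-0.01, 0.065, 0.008, 0, 0, 0, 0.3],
    [-0.017, 0.105, 0.008, 0, 0, 0, 0.3],
    [-0.023, 0.145, 0.008, 0, 0, 0, 0.3],
    [-0.029, 0.185, 0.008, 0, 0, 0, 0.3],
    [-0.033, 0.209, 0.008, 0, 0, 0, 0.3],
    [-0.033, 0.209, 0.008, 0, 0, 0, 0.3],
    [-0.033, 0.209, 0.008, 0, 0, 0, 0.3],
  ],
)

```text
time: 10.2
eef_pos: [0.6054, 0.2932, 0.0073]
tool_rot: [0.648, 0.761, -0.0, 0.0]
wrist_force: [0.3, -0.9, -2.2]
grip_width: 0.0342
gripper_force: 24.9
```

Request:
arm_command(
  rows=[
    [0, 0, 0.03, 0, 0, 0, 0.3],
    [0, 0, 0.06, 0, 0, 0, 0.3],
    [0, 0, 0.06, 0, 0, 0, 0.3],
  ],
)

```text
time: 10.5
eef_pos: [0.6064, 0.2932, 0.0242]
tool_rot: [0.649, 0.761, 0.001, 0.001]
wrist_force: [-0.6, -0.6, -1.9]
grip_width: 0.0342
gripper_force: 24.9
```

Request:
arm_command(
  rows=[
    [0, 0, 0.07, 0, 0, 0, 0.3],
    [0, 0, 0.14, 0, 0, 0, 0.3],
    [-0.1, -0.08, 0.16, 0, 0, 0, 0.3],
    [-0.25, -0.2, 0.16, 0, 0, 0, 0.3],
    [-0.4, -0.32, 0.16, 0, 0, 0, 0.3],
    [-0.53, -0.42, 0.16, 0, 0, 0, 0.3],
    [-0.626, -0.5, 0.16, 0, 0, 0, 0.3],
    [-0.626, -0.5, 0.16, 0, 0, 0, 0.3],
    [-0.626, -0.5, 0.16, 0, 0, 0, 0.3],
  ],
)

```text
time: 11.4
eef_pos: [0.4496, 0.1681, 0.063]
tool_rot: [0.649, 0.761, 0.001, 0.001]
wrist_force: [1.6, 0.0, -2.3]
grip_width: 0.0337
gripper_force: 24.9
```

Run:
```python
from h import *
s=r.sense(); print(s['time'],s['eef_pos'],s['gripper_force'])
c=wrist(); d=r.trace(c,'parts_tray')
f=c['frame'].copy()
X=np.array([.1564,-.9877,0]);Y=np.array([.9877,.1564,0])
e=s['eef_pos']
u=s['eef_pos'][2]+.0028
P=[np.array([e[0],e[1],0])+a*X*.017+b*Y*.019+[0,0,.0065] for a,b in((1,1),(1,-1),(-1,-1),(-1,1))]
cv2.polylines(f,[np.array([proj(c,p) for p in P]).round().astype(int)],True,(255,0,0),1)
t=np.radians(83.4);L=np.array([np.cos(t),np.sin(t),0]);N=np.array([L[1],-L[0],0]);C=np.array([.445,.135,.014])
Q=[C+a*.07*L+b*.047*N for a,b in((1,1),(1,-1),(-1,-1),(-1,1))]
cv2.polylines(f,[np.array([proj(c,p) for p in Q]).round().astype(int)],True,(0,0,255),1)
cv2.imwrite('pics/w5.png',cv2.resize(f,None,fx=1.4,fy=1.4)[:,:,::-1])
```

```text
11.4 [0.44959772 0.16809641 0.06303888] 24.864551732316613
```

View pics/w5.png

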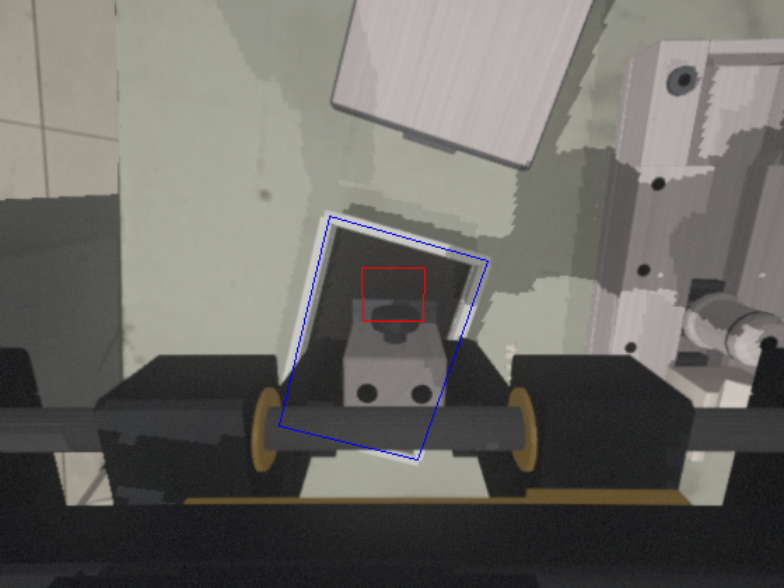

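The tray outline agrees (corner at (330,214)), and the landing footprint (362–426, 267–321) is inside. Lower, release, rise.

Request:
arm_command(
  rows=[
    [0, 0, -0.08, 0, 0, 0, 0.3],
    [0, 0, -0.16, 0, 0, 0, 0.3],
    [0, 0, -0.21, 0, 0, 0, 0.3],
    [0, 0, -0.232, 0, 0, 0, 0.3],
    [0, 0, -0.232, 0, 0, 0, 0.3],
    [0, 0, -0.232, 0, 0, 0, 0.3],
  ],
)

```text
time: 12.1
eef_pos: [0.4496, 0.1686, 0.0045]
tool_rot: [0.648, 0.761, 0.0, 0.0]
wrist_force: [-0.4, -0.2, -3.2]
grip_width: 0.0337
gripper_force: 25.0
```

Request:
arm_command(
  rows=[
    [0, 0, 0, 0, 0, 0, 0.5],
    [0, 0, 0, 0, 0, 0, 0.6],
    [0, 0, 0, 0, 0, 0, 0.6],
    [0, 0, 0.1, 0, 0, 0, 0.6],
    [0, 0, 0.24, 0, 0, 0, 0.6],
    [0, 0, 0.4, 0, 0, 0, 0.6],
    [0, 0, 0.4, 0, 0, 0, 0.6],
  ],
)

```text
time: 12.8
eef_pos: [0.4513, 0.1686, 0.1088]
tool_rot: [0.648, 0.761, 0.003, 0.003]
wrist_force: [0.3, 0.4, -0.1]
grip_width: 0.0525
gripper_force: 0.0
```

Request:
arm_command(
  rows=[
    [0.18, 0.03, 0, 0, 0, 0, 0.6],
    [0.36, 0.05, 0, 0, 0, 0, 0.6],
    [0.54, 0.08, 0, 0, 0, 0, 0.6],
    [0.693, 0.093, 0, 0, 0, 0, 0.6],
    [0.693, 0.093, -0.1, 0, 0, 0, 0.6],
    [0.693, 0.093, -0.2, 0, 0, 0, 0.6],
    [0.693, 0.093, -0.28, 0, 0, 0, 0.6],
    [0.693, 0.093, -0.34, 0, 0, 0, 0.6],
    [0.693, 0.093, -0.382, 0, 0, 0, 0.6],
    [0.693, 0.093, -0.382, 0, 0, 0, 0.6],
  ],
)

```text
time: 13.8
eef_pos: [0.6212, 0.1914, 0.0069]
tool_rot: [0.649, 0.761, -0.001, -0.001]
wrist_force: [0.5, 0.9, -0.6]
grip_width: 0.0528
gripper_force: 0.0
```

Request:
arm_command(
  rows=[
    [0, 0, 0, 0, 0, 0, 0.4],
    [0, 0, 0, 0, 0, 0, 0.2],
    [0, 0, 0, 0, 0, 0, 0.2],
    [0, 0, 0, 0, 0, 0, 0.2],
    [0, 0, 0, 0, 0, 0, 0.2],
    [0, 0, 0, 0, 0, 0, 0.2],
  ],
  newtons=30,
)

```text
time: 14.4
eef_pos: [0.6225, 0.1916, 0.0095]
tool_rot: [0.649, 0.761, 0.0, 0.0]
wrist_force: [-1.3, -0.3, 4.1]
grip_width: 0.0257
gripper_force: 30.0
```

Request:
arm_command(
  rows=[
    [0, 0, 0.008, 0, 0, 0, 0.2],
    [-0.005, 0.03, 0.008, 0, 0, 0, 0.2],
    [-0.013, 0.08, 0.008, 0, 0, 0, 0.2],
    [-0.021, 0.13, 0.008, 0, 0, 0, 0.2],
    [-0.029, 0.18, 0.008, 0, 0, 0, 0.2],
    [-0.036, 0.23, 0.008, 0, 0, 0, 0.2],
    [-0.044, 0.28, 0.008, 0, 0, 0, 0.2],
    [-0.052, 0.33, 0.008, 0, 0, 0, 0.2],
    [-0.06, 0.38, 0.008, 0, 0, 0, 0.2],
    [-0.065, 0.41, 0.008, 0, 0, 0, 0.2],
    [-0.065, 0.41, 0.008, 0, 0, 0, 0.2],
    [-0.065, 0.41, 0.008, 0, 0, 0, 0.2],
  ],
)

```text
time: 15.6
eef_pos: [0.6059, 0.2939, 0.0108]
tool_rot: [0.648, 0.761, -0.0, 0.0]
wrist_force: [0.3, -0.1, -2.7]
grip_width: 0.0256
gripper_force: 30.0
```

Request:
arm_command(
  rows=[
    [0, 0, 0.03, 0, 0, 0, 0.2],
    [0, 0, 0.06, 0, 0, 0, 0.2],
    [0, 0, 0.06, 0, 0, 0, 0.2],
  ],
)

```text
time: 15.9
eef_pos: [0.6069, 0.2938, 0.0277]
tool_rot: [0.649, 0.761, 0.001, 0.001]
wrist_force: [-0.5, 0.3, -1.7]
grip_width: 0.0256
gripper_force: 30.0
```

Request:
arm_command(
  rows=[
    [0, 0, 0.1, 0, 0, 0, 0.2],
    [0, 0, 0.216, 0, 0, 0, 0.2],
    [-0.1, -0.12, 0.216, 0, 0, 0, 0.2],
    [-0.23, -0.26, 0.216, 0, 0, 0, 0.2],
    [-0.36, -0.41, 0.216, 0, 0, 0, 0.2],
    [-0.49, -0.56, 0.216, 0, 0, 0, 0.2],
    [-0.6, -0.68, 0.216, 0, 0, 0, 0.2],
    [-0.656, -0.746, 0.216, 0, 0, 0, 0.2],
    [-0.656, -0.746, 0.216, 0, 0, 0, 0.2],
    [-0.656, -0.746, 0.216, 0, 0, 0, 0.2],
    [-0.656, -0.746, 0.12, 0, 0, 0, 0.2],
    [-0.656, -0.746, 0.03, 0, 0, 0, 0.2],
    [-0.656, -0.746, -0.04, 0, 0, 0, 0.2],
    [-0.656, -0.746, -0.072, 0, 0, 0, 0.2],
    [-0.656, -0.746, -0.072, 0, 0, 0, 0.2],
    [-0.656, -0.746, -0.072, 0, 0, 0, 0.2],
  ],
)

```text
time: 17.5
eef_pos: [0.4427, 0.1079, 0.008]
tool_rot: [0.648, 0.761, 0.0, 0.0]
wrist_force: [0.7, 0.9, -2.1]
grip_width: 0.0255
gripper_force: 30.0
```

Request:
arm_command(
  rows=[
    [0, 0, 0, 0, 0, 0, 0.4],
    [0, 0, 0, 0, 0, 0, 0.6],
    [0, 0, 0, 0, 0, 0, 0.65],
    [0, 0, 0.1, 0, 0, 0, 0.65],
    [0, 0, 0.24, 0, 0, 0, 0.65],
    [0, 0, 0.4, 0, 0, 0, 0.65],
    [0, 0, 0.4, 0, 0, 0, 0.65],
  ],
)

```text
time: 18.2
eef_pos: [0.4443, 0.1075, 0.1121]
tool_rot: [0.648, 0.761, 0.003, 0.004]
wrist_force: [0.1, -0.2, 0.4]
grip_width: 0.0574
gripper_force: 0.0
```

Request:
arm_command(
  rows=[
    [0.15, 0.07, 0.04, 0, 0, 0, 0.75],
    [0.33, 0.15, 0.04, 0, 0, 0, 0.75],
    [0.51, 0.24, 0.04, 0, 0, 0, 0.75],
    [0.66, 0.31, 0.04, 0, 0, 0, 0.75],
    [0.719, 0.34, 0.04, 0, 0, 0, 0.75],
    [0.719, 0.34, 0.04, 0, 0, 0, 0.75],
    [0.719, 0.34, 0.04, 0, 0, 0, 0.75],
  ],
)

```text
time: 18.9
eef_pos: [0.6209, 0.1923, 0.1168]
tool_rot: [0.648, 0.761, -0.001, -0.001]
wrist_force: [0.0, -0.4, -1.0]
grip_width: 0.0661
gripper_force: 0.0
```

Run:
```python
from h import *
s=r.sense(); print(s['time'],s['eef_pos'])
c=wrist(); f=c['frame'].copy()
X=np.array([.1564,-.9877,0]);Y=np.array([.9877,.1564,0])
S=np.array([.6136,.2413,0])
for d,col in((.092,(255,0,0)),(.096,(0,0,255))):
    C=S+d*X
    P=[C+a*X*.02+b*Y*.02+[0,0,.066] for a,b in((1,1),(1,-1),(-1,-1),(-1,1))]
    cv2.polylines(f,[(16*np.array([proj(c,p) for p in P])).round().astype(int)],True,col,1,0,4)
    print(d,C.round(4))
cv2.imwrite('pics/w6.png',cv2.resize(f[130:330,170:390],None,fx=3.2,fy=3,interpolation=cv2.INTER_CUBIC)[:,:,::-1])
```

```text
18.9 [0.6208697  0.19226299 0.11680484]
0.092 [0.628  0.1504 0.    ]
0.096 [0.6286 0.1465 0.    ]
```

View pics/w6.png

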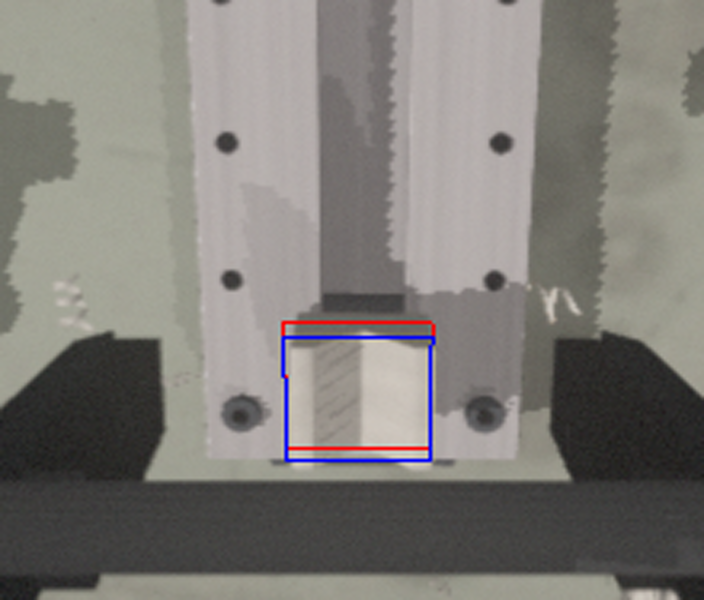

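Blue (96 mm behind the screw stop) fits the vee's top (290–434, 337–466) best; I'll grip at about 97 mm.

Request:
arm_command(
  rows=[
    [0.03, -0.186, 0, 0, 0, 0, 0.75],
    [0.03, -0.186, -0.12, 0, 0, 0, 0.75],
    [0.03, -0.186, -0.26, 0, 0, 0, 0.75],
    [0.03, -0.186, -0.36, 0, 0, 0, 0.75],
    [0.03, -0.186, -0.42, 0, 0, 0, 0.75],
    [0.03, -0.186, -0.456, 0, 0, 0, 0.75],
    [0.03, -0.186, -0.456, 0, 0, 0, 0.75],
  ],
)

```text
time: 19.65
eef_pos: [0.6282, 0.1456, 0.0033]
tool_rot: [0.649, 0.761, -0.001, -0.001]
wrist_force: [-0.5, -0.0, 0.1]
grip_width: 0.0661
gripper_force: 0.0
```

Request:
arm_command(
  rows=[
    [0, 0, 0, 0, 0, 0, 0.55],
    [0, 0, 0, 0, 0, 0, 0.38],
    [0, 0, 0, 0, 0, 0, 0.38],
    [0, 0, 0, 0, 0, 0, 0.38],
    [0, 0, 0, 0, 0, 0, 0.38],
  ],
  newtons=35,
)

```text
time: 20.15
eef_pos: [0.6295, 0.146, 0.0046]
tool_rot: [0.649, 0.761, 0.0, 0.0]
wrist_force: [-1.0, -0.4, 4.4]
grip_width: 0.0397
gripper_force: 35.0
```

Request:
arm_command(
  rows=[
    [0, 0, 0.008, 0, 0, 0, 0.38],
    [-0.006, 0.04, 0.008, 0, 0, 0, 0.38],
    [-0.016, 0.1, 0.008, 0, 0, 0, 0.38],
    [-0.025, 0.16, 0.008, 0, 0, 0, 0.38],
    [-0.035, 0.22, 0.008, 0, 0, 0, 0.38],
    [-0.044, 0.28, 0.008, 0, 0, 0, 0.38],
    [-0.054, 0.34, 0.008, 0, 0, 0, 0.38],
    [-0.063, 0.4, 0.008, 0, 0, 0, 0.38],
    [-0.073, 0.46, 0.008, 0, 0, 0, 0.38],
    [-0.082, 0.52, 0.008, 0, 0, 0, 0.38],
    [-0.09, 0.57, 0.008, 0, 0, 0, 0.38],
    [-0.094, 0.593, 0.008, 0, 0, 0, 0.38],
    [-0.094, 0.593, 0.008, 0, 0, 0, 0.38],
    [-0.094, 0.593, 0.008, 0, 0, 0, 0.38],
  ],
)

```text
time: 21.55
eef_pos: [0.6058, 0.2939, 0.0058]
tool_rot: [0.649, 0.761, -0.0, 0.0]
wrist_force: [-0.2, 0.4, -4.9]
grip_width: 0.0397
gripper_force: 35.0
```

Request:
arm_command(
  rows=[
    [0, 0, 0.03, 0, 0, 0, 0.38],
    [0, 0, 0.06, 0, 0, 0, 0.38],
    [0, 0, 0.06, 0, 0, 0, 0.38],
  ],
)

```text
time: 21.85
eef_pos: [0.6067, 0.2941, 0.0227]
tool_rot: [0.649, 0.761, 0.001, 0.001]
wrist_force: [0.0, -0.7, -5.0]
grip_width: 0.0398
gripper_force: 35.0
```

Request:
arm_command(
  rows=[
    [0, 0, 0.1, 0, 0, 0, 0.38],
    [0, 0, 0.216, 0, 0, 0, 0.38],
    [-0.13, -0.05, 0.216, 0, 0, 0, 0.38],
    [-0.3, -0.1, 0.216, 0, 0, 0, 0.38],
    [-0.45, -0.15, 0.216, 0, 0, 0, 0.38],
    [-0.566, -0.19, 0.216, 0, 0, 0, 0.38],
    [-0.566, -0.19, 0.216, 0, 0, 0, 0.38],
    [-0.566, -0.19, 0.216, 0, 0, 0, 0.38],
  ],
)

```text
time: 22.65
eef_pos: [0.4646, 0.2468, 0.0756]
tool_rot: [0.649, 0.761, 0.001, 0.001]
wrist_force: [0.2, 0.4, -5.4]
grip_width: 0.0395
gripper_force: 35.0
```

Run:
```python
from h import *
s=r.sense(); print(s['time'],s['eef_pos'])
c=wrist(); f=c['frame'].copy()
d=r.trace(c,'surface_plate')[0]; print(d['conf'],d['extent'])
m=d['mask'].astype(np.uint8); cn=max(cv2.findContours(m,0,2)[0],key=cv2.contourArea)
P=np.array([onz(c,u,v,.021)[:2] for u,v in cn[:,0,:]],np.float32); print(cv2.minAreaRect(P))
t=np.radians(82.6);L=np.array([np.cos(t),np.sin(t),0]);N=np.array([L[1],-L[0],0]);C=np.array([.464,.315,.021])
Q=[C+a*.056*L+b*.056*N for a,b in((1,1),(1,-1),(-1,-1),(-1,1))]
cv2.polylines(f,[(16*np.array([proj(c,p) for p in Q])).round().astype(int)],True,(0,0,255),1,0,4)
cv2.imwrite('pics/w7.png',cv2.resize(f[30:310,90:430],None,fx=2.1,fy=2.1,interpolation=cv2.INTER_CUBIC)[:,:,::-1])
```

```text
22.65 [0.46461528 0.24677203 0.07562934]
0.94 [209.4, 33.4, 383.3, 213.8]
((0.46303561329841614, 0.3144718408584595), (0.1140623465180397, 0.11013860255479813), 82.18325805664062)
```

View pics/w7.png

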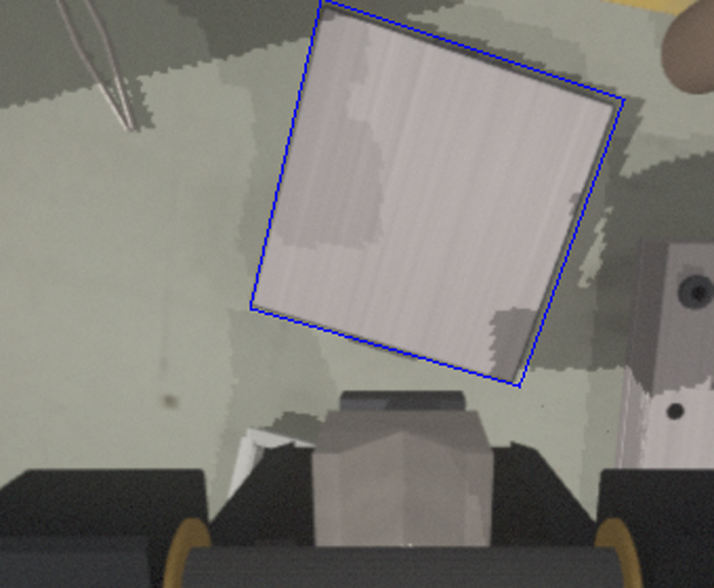

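The plate fits the outline, with its centre near (0.463, 0.3145). Setting the vee down there.

Request:
arm_command(
  rows=[
    [-0.004, 0.1, 0, 0, 0, 0, 0.38],
    [-0.004, 0.22, 0, 0, 0, 0, 0.38],
    [-0.004, 0.272, 0, 0, 0, 0, 0.38],
    [-0.004, 0.272, -0.07, 0, 0, 0, 0.38],
    [-0.004, 0.272, -0.15, 0, 0, 0, 0.38],
    [-0.004, 0.272, -0.2, 0, 0, 0, 0.38],
    [-0.004, 0.272, -0.23, 0, 0, 0, 0.38],
    [-0.004, 0.272, -0.23, 0, 0, 0, 0.38],
    [-0.004, 0.272, -0.23, 0, 0, 0, 0.38],
  ],
)

```text
time: 23.65
eef_pos: [0.4637, 0.3147, 0.0176]
tool_rot: [0.649, 0.761, 0.0, 0.0]
wrist_force: [0.2, -1.5, -3.8]
grip_width: 0.0395
gripper_force: 35.0
```

Request:
arm_command(
  rows=[
    [0, 0, 0, 0, 0, 0, 0.55],
    [0, 0, 0, 0, 0, 0, 0.7],
    [0, 0, 0, 0, 0, 0, 0.75],
    [0, 0, 0.1, 0, 0, 0, 0.75],
    [0, 0, 0.24, 0, 0, 0, 0.75],
    [0, 0, 0.4, 0, 0, 0, 0.75],
    [0, 0, 0.4, 0, 0, 0, 0.65],
  ],
)

```text
time: 24.35
eef_pos: [0.4655, 0.3158, 0.1226]
tool_rot: [0.648, 0.761, 0.004, 0.002]
wrist_force: [-0.0, 0.3, -0.3]
grip_width: 0.0601
gripper_force: 0.0
```

Request:
arm_command(
  rows=[
    [-0.02, -0.15, 0, 0, 0, 0, 0.6],
    [-0.04, -0.33, 0, 0, 0, 0, 0.6],
    [-0.06, -0.51, 0, 0, 0, 0, 0.6],
    [-0.075, -0.69, 0, 0, 0, 0, 0.6],
    [-0.085, -0.829, 0, 0, 0, 0, 0.6],
    [-0.085, -0.829, 0, 0, 0, 0, 0.6],
    [-0.085, -0.829, 0, 0, 0, 0, 0.6],
  ],
)

```text
time: 25.05
eef_pos: [0.4419, 0.1072, 0.1172]
tool_rot: [0.649, 0.761, 0.0, -0.0]
wrist_force: [0.7, 0.8, -0.1]
grip_width: 0.0523
gripper_force: 0.0
```

Run:
```python
from h import *
s=r.sense(); print(s['time'],s['eef_pos'])
c=wrist()
for l,z in (('post_centre',.0685),('screw_centre',.0685),('vee_centre',.079)):
    for d in r.trace(c,l)[:3]:
        m=d['mask'].astype(np.uint8); cn=max(cv2.findContours(m,0,2)[0],key=cv2.contourArea)
        P=np.array([onz(c,u,v,z)[:2] for u,v in cn[:,0,:]],np.float32); print(l,round(d['conf'],2),d['extent'],cv2.minAreaRect(P))
print(proj(c,[.4418,.107,.0685]),proj(c,[.4488,.1678,.0685]),proj(c,[.463,.3143,.079]))
save(c,'w8.png',s=1.4)
```

```text
25.05 [0.44193946 0.10720025 0.11721174]
post_centre 0.82 [262.1, 182.7, 301.1, 231.0] ((0.4420786201953888, 0.11438792198896408), (0.030298709869384766, 0.038705989718437195), 8.163846015930176)
post_centre 0.78 [189.0, 326.9, 216.2, 354.2] ((0.3857778012752533, -0.02838083542883396), (0.0405154787003994, 0.0143477413803339), 65.86053466796875)
screw_centre 0.78 [277.6, 113.9, 322.7, 162.2] ((0.4486559331417084, 0.17168205976486206), (0.034770701080560684, 0.03753471374511719), 8.999444961547852)
[280.59369306 213.29046318] [301.72166193 140.68429426] [ 369.01820208 -101.40708005]
```

View pics/w8.png

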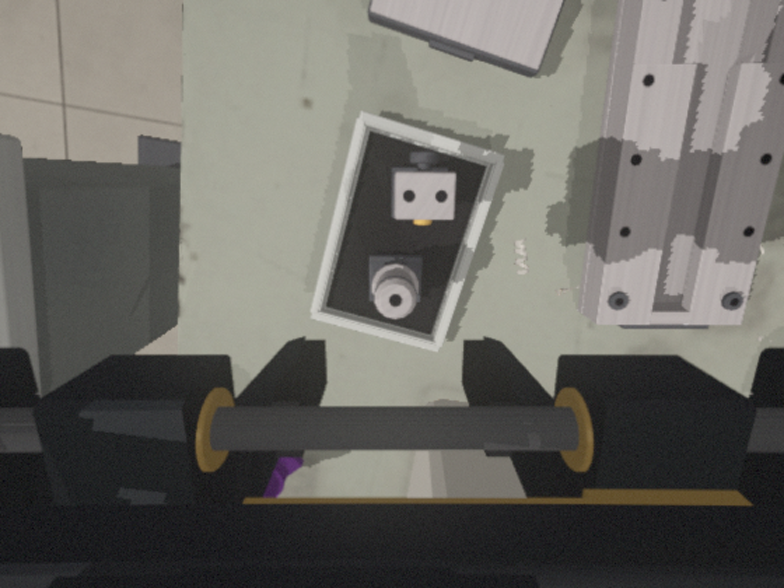

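Both stops stand in the tray (post (395,298), screw (423,193)), where expected. I'll pick the post up again.

Request:
arm_command(
  rows=[
    [0, 0, -0.14, 0, 0, 0, 0.6],
    [0, 0, -0.28, 0, 0, 0, 0.6],
    [0, 0, -0.38, 0, 0, 0, 0.6],
    [0, 0, -0.438, 0, 0, 0, 0.6],
    [0, 0, -0.438, 0, 0, 0, 0.6],
    [0, 0, -0.438, 0, 0, 0, 0.4],
    [0, 0, -0.438, 0, 0, 0, 0.2],
    [0, 0, -0.438, 0, 0, 0, 0.2],
    [0, 0, -0.438, 0, 0, 0, 0.2],
    [0, 0, -0.438, 0, 0, 0, 0.2],
  ],
  newtons=30,
)

```text
time: 26.25
eef_pos: [0.4424, 0.1076, 0.0085]
tool_rot: [0.649, 0.761, 0.001, 0.001]
wrist_force: [0.5, 2.0, 5.8]
grip_width: 0.0251
gripper_force: 30.1
```

Request:
arm_command(
  rows=[
    [0, 0, 0.1, 0, 0, 0, 0.2],
    [0, 0, 0.2, 0, 0, 0, 0.2],
    [0, 0, 0.288, 0, 0, 0, 0.2],
    [0.1, 0.11, 0.288, 0, 0, 0, 0.2],
    [0.23, 0.26, 0.288, 0, 0, 0, 0.2],
    [0.36, 0.41, 0.288, 0, 0, 0, 0.2],
    [0.49, 0.56, 0.288, 0, 0, 0, 0.2],
    [0.6, 0.68, 0.288, 0, 0, 0, 0.2],
    [0.656, 0.746, 0.288, 0, 0, 0, 0.2],
    [0.656, 0.746, 0.288, 0, 0, 0, 0.2],
    [0.656, 0.746, 0.288, 0, 0, 0, 0.2],
  ],
)

```text
time: 27.35
eef_pos: [0.6052, 0.2937, 0.0789]
tool_rot: [0.648, 0.761, -0.001, -0.0]
wrist_force: [-1.2, -0.2, -2.9]
grip_width: 0.0252
gripper_force: 30.0
```

Request:
arm_command(
  rows=[
    [0, 0, -0.1, 0, 0, 0, 0.2],
    [0, 0, -0.16, 0, 0, 0, 0.2],
    [0, 0, -0.2, 0, 0, 0, 0.2],
    [0, 0, -0.24, 0, 0, 0, 0.2],
    [0, 0, -0.274, 0, 0, 0, 0.2],
    [0, 0, -0.274, 0, 0, 0, 0.2],
    [0, 0, -0.274, 0, 0, 0, 0.2],
  ],
)

```text
time: 28.05
eef_pos: [0.6061, 0.294, 0.0117]
tool_rot: [0.649, 0.761, 0.0, 0.0]
wrist_force: [0.3, -0.2, -1.9]
grip_width: 0.0255
gripper_force: 30.0
```

Request:
arm_command(
  rows=[
    [0.005, -0.03, 0, 0, 0, 0, 0.2],
    [0.011, -0.07, 0, 0, 0, 0, 0.2],
    [0.017, -0.11, 0, 0, 0, 0, 0.2],
    [0.024, -0.15, 0, 0, 0, 0, 0.2],
    [0.024, -0.15, 0, 0, 0, 0, 0.2],
  ],
)

```text
time: 28.55
eef_pos: [0.6124, 0.2547, 0.0115]
tool_rot: [0.649, 0.761, -0.0, 0.0]
wrist_force: [0.1, -0.0, -2.4]
grip_width: 0.0253
gripper_force: 30.0
```

Request:
arm_command(
  rows=[
    [0.006, -0.04, 0, 0, 0, 0, 0.2],
    [0.014, -0.09, 0, 0, 0, 0, 0.2],
    [0.022, -0.14, 0, 0, 0, 0, 0.2],
    [0.03, -0.19, 0, 0, 0, 0, 0.2],
    [0.038, -0.24, 0, 0, 0, 0, 0.2],
    [0.041, -0.26, 0, 0, 0, 0, 0.2],
    [0.041, -0.26, 0, 0, 0, 0, 0.2],
    [0.041, -0.26, -0.007, 0, 0, 0, 0.2],
    [0.041, -0.26, -0.007, 0, 0, 0, 0.2],
    [0.041, -0.26, -0.007, 0, 0, 0, 0.2],
  ],
)

```text
time: 29.55
eef_pos: [0.6225, 0.192, 0.0101]
tool_rot: [0.648, 0.761, 0.0, 0.0]
wrist_force: [-0.2, -0.8, 2.9]
grip_width: 0.0253
gripper_force: 30.0
```

Request:
arm_command(
  rows=[
    [0, 0, 0, 0, 0, 0, 0.4],
    [0, 0, 0, 0, 0, 0, 0.6],
    [0, 0, 0, 0, 0, 0, 0.6],
    [0, 0, 0.1, 0, 0, 0, 0.6],
    [0, 0, 0.24, 0, 0, 0, 0.6],
    [0, 0, 0.4, 0, 0, 0, 0.6],
    [0, 0, 0.4, 0, 0, 0, 0.6],
  ],
)

```text
time: 30.25
eef_pos: [0.6246, 0.192, 0.1153]
tool_rot: [0.648, 0.761, 0.004, 0.003]
wrist_force: [0.5, 0.0, -0.5]
grip_width: 0.0526
gripper_force: 0.0
```

Request:
arm_command(
  rows=[
    [-0.16, -0.02, 0, 0, 0, 0, 0.6],
    [-0.34, -0.05, 0, 0, 0, 0, 0.6],
    [-0.52, -0.07, 0, 0, 0, 0, 0.6],
    [-0.65, -0.09, 0, 0, 0, 0, 0.6],
    [-0.693, -0.093, 0, 0, 0, 0, 0.6],
    [-0.693, -0.093, 0, 0, 0, 0, 0.6],
    [-0.693, -0.093, -0.12, 0, 0, 0, 0.6],
    [-0.693, -0.093, -0.25, 0, 0, 0, 0.6],
    [-0.693, -0.093, -0.36, 0, 0, 0, 0.6],
    [-0.693, -0.093, -0.421, 0, 0, 0, 0.6],
    [-0.693, -0.093, -0.421, 0, 0, 0, 0.6],
    [-0.693, -0.093, -0.421, 0, 0, 0, 0.6],
    [-0.693, -0.093, -0.421, 0, 0, 0, 0.45],
    [-0.693, -0.093, -0.421, 0, 0, 0, 0.3],
    [-0.693, -0.093, -0.421, 0, 0, 0, 0.3],
    [-0.693, -0.093, -0.421, 0, 0, 0, 0.3],
    [-0.693, -0.093, -0.421, 0, 0, 0, 0.3],
  ],
  newtons=28,
)

```text
time: 31.95
eef_pos: [0.4495, 0.1683, 0.005]
tool_rot: [0.649, 0.761, 0.001, 0.001]
wrist_force: [0.4, 0.2, 6.1]
grip_width: 0.034
gripper_force: 28.0
```

Request:
arm_command(
  rows=[
    [0, 0, 0.1, 0, 0, 0, 0.3],
    [0, 0, 0.232, 0, 0, 0, 0.3],
    [0.06, 0.05, 0.232, 0, 0, 0, 0.3],
    [0.2, 0.16, 0.232, 0, 0, 0, 0.3],
    [0.35, 0.28, 0.232, 0, 0, 0, 0.3],
    [0.49, 0.39, 0.232, 0, 0, 0, 0.3],
    [0.59, 0.47, 0.232, 0, 0, 0, 0.3],
    [0.626, 0.5, 0.232, 0, 0, 0, 0.3],
    [0.626, 0.5, 0.232, 0, 0, 0, 0.3],
    [0.626, 0.5, 0.232, 0, 0, 0, 0.3],
  ],
)

```text
time: 32.95
eef_pos: [0.6045, 0.2928, 0.0616]
tool_rot: [0.648, 0.761, -0.001, -0.001]
wrist_force: [0.2, -0.6, -2.2]
grip_width: 0.0336
gripper_force: 28.0
```

Request:
arm_command(
  rows=[
    [0, 0, -0.06, 0, 0, 0, 0.3],
    [0, 0, -0.11, 0, 0, 0, 0.3],
    [0, 0, -0.15, 0, 0, 0, 0.3],
    [0, 0, -0.19, 0, 0, 0, 0.3],
    [0, 0, -0.218, 0, 0, 0, 0.3],
    [0, 0, -0.218, 0, 0, 0, 0.3],
    [0, 0, -0.218, 0, 0, 0, 0.3],
  ],
)

```text
time: 33.65
eef_pos: [0.6055, 0.2933, 0.0079]
tool_rot: [0.649, 0.761, 0.0, 0.0]
wrist_force: [0.7, -0.4, -3.6]
grip_width: 0.034
gripper_force: 28.0
```

Request:
arm_command(
  rows=[
    [0.004, -0.025, 0, 0, 0, 0, 0.3],
    [0.01, -0.065, 0, 0, 0, 0, 0.3],
    [0.017, -0.105, 0, 0, 0, 0, 0.3],
    [0.023, -0.145, 0, 0, 0, 0, 0.3],
    [0.029, -0.185, 0, 0, 0, 0, 0.3],
    [0.033, -0.209, 0, 0, 0, 0, 0.3],
    [0.033, -0.209, 0, 0, 0, 0, 0.3],
    [0.033, -0.209, -0.008, 0, 0, 0, 0.3],
    [0.033, -0.209, -0.008, 0, 0, 0, 0.3],
    [0.033, -0.209, -0.008, 0, 0, 0, 0.3],
  ],
)

```text
time: 34.65
eef_pos: [0.6141, 0.2414, 0.0064]
tool_rot: [0.648, 0.761, 0.001, 0.0]
wrist_force: [1.5, -1.6, 3.1]
grip_width: 0.0336
gripper_force: 28.0
```

Request:
arm_command(
  rows=[
    [0, 0, 0, 0, 0, 0, 0.45],
    [0, 0, 0, 0, 0, 0, 0.6],
    [0, 0, 0, 0, 0, 0, 0.6],
    [0, 0, 0.1, 0, 0, 0, 0.6],
    [0, 0, 0.24, 0, 0, 0, 0.6],
    [0, 0, 0.44, 0, 0, 0, 0.6],
    [0, 0, 0.44, 0, 0, 0, 1],
    [0, 0, 0.44, 0, 0, 0, 1],
  ],
)

```text
time: 35.45
eef_pos: [0.6139, 0.2411, 0.1167]
tool_rot: [0.648, 0.761, 0.001, 0.001]
wrist_force: [-0.6, -1.0, -1.2]
grip_width: 0.0664
gripper_force: 0.0
```

Request:
arm_command(
  rows=[
    [0, 0, 0.2, 0, 0, 0, 1],
    [0, 0, 0.4, 0, 0, 0, 1],
    [-0.15, -0.04, 0.53, 0, 0, 0, 1],
    [-0.334, -0.082, 0.53, 0, 0, 0, 1],
    [-0.334, -0.082, 0.53, 0, 0, 0, 1],
    [-0.334, -0.082, 0.53, 0, 0, 0, 1],
    [-0.334, -0.082, 0.53, 0, 0, 0, 1],
  ],
)

```text
time: 36.15
eef_pos: [0.5311, 0.2206, 0.2475]
tool_rot: [0.649, 0.761, -0.0, -0.0]
wrist_force: [-0.5, -0.2, 0.3]
grip_width: 0.0883
gripper_force: 0.0
```

Run:
```python
from h import *
s=r.sense(); print(s['time'],s['eef_pos'])
c=wrist(); save(c,'w9.png',s=1.4)
# compare holes/top features against the first picture
a=cv2.cvtColor(cv2.resize(cv2.imread('pics/w1.png'),(560,420),interpolation=cv2.INTER_AREA),7-1)
b=cv2.cvtColor(c['frame'],cv2.COLOR_RGB2GRAY)
def m(x0,y0,x1,y1,p=8):
    R=cv2.matchTemplate(cv2.resize(b[y0-p:y1+p,x0-p:x1+p],None,fx=5,fy=5,interpolation=2),cv2.resize(a[y0:y1,x0:x1],None,fx=5,fy=5,interpolation=2),cv2.TM_CCOEFF_NORMED)
    _,v,_,l=cv2.minMaxLoc(R); return round(v,2),l[0]/5-p,l[1]/5-p
print('table',m(308,108,330,170),m(365,108,386,170)); print('screw',m(336,166,364,190)); print('post',m(338,205,358,226)); print('bar',m(310,28,342,66))
for l,z in (('vee_centre',.079),):
    for d in r.trace(c,l)[:2]:
        k=d['mask'].astype(np.uint8); cn=max(cv2.findContours(k,0,2)[0],key=cv2.contourArea)
        P=np.array([onz(c,u,v,z)[:2] for u,v in cn[:,0,:]],np.float32); print(l,round(d['conf'],2),d['extent'],cv2.minAreaRect(P))
```

```text
36.15 [0.53111201 0.22058957 0.2474725 ]
table (0.98, -0.5999999999999996, 1.4000000000000004) (0.98, -0.40000000000000036, 1.4000000000000004)
screw (0.99, 0.0, 1.1999999999999993)
post (0.93, -1.0, 1.1999999999999993)
bar (0.99, -0.40000000000000036, 1.4000000000000004)
vee_centre 0.66 [222.1, 78.5, 258.2, 119.5] ((0.46710726618766785, 0.3104938268661499), (0.04333174228668213, 0.04149460792541504), 9.261094093322754)
```

View pics/w9.png

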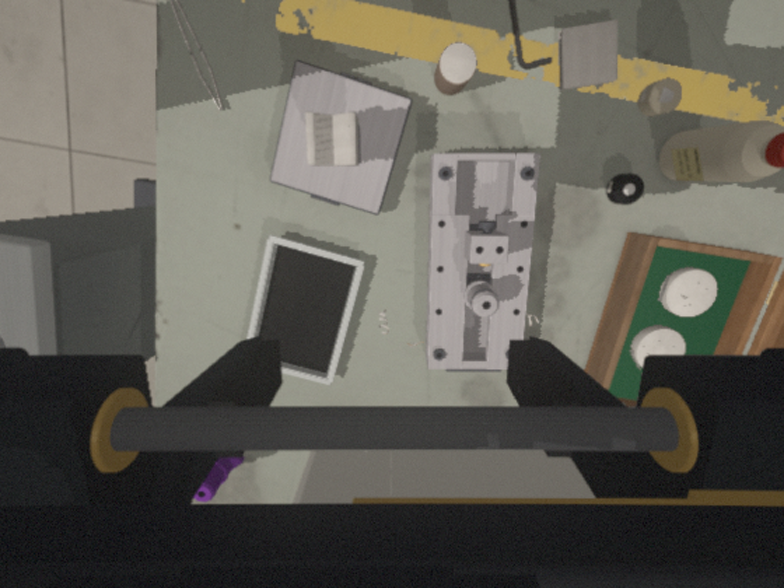

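The vee stands upright in the middle of the plate (331,139). The screw stop (489,247) and the post (486,303) are back within about 1 mm of where they were, relative to the table. The bar end (457,65) is unmoved and the tray is empty. Handing in.

```bash
python3 -c "
from bench import r
print(r.finish_job())"
```

```text
the job is handed in; nothing more can be done
None
```

The job is handed in after about 36 s of robot time: the vee support stands upright in the middle of the surface plate, both stops are back in the slot within about 1 mm of their old places, and the bar end is unmoved.

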